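# Scan a tube block and hold it home in the reader's corner

## Robot

A 6-joint arm with a two-finger parallel gripper is mounted at the origin on the work surface. World frame = base frame: x ahead of the robot, y to its left, z up, the work surface at z = 0. Lengths are in m, angles in rad, forces in N, time in s.
With the tool pointing down it reaches from about 0.25 to 0.775 m from the base axis. Payload 4 kg.
Tool frame: the origin (TCP) lies midway between the tips of the shut fingers; the grasp point (between the pads) lies 19 mm behind it; z points along the fingers, y is the line along which they close (so a half turn about z gives the same grasp; the last joint's range is limited). The gripper opens to 94 mm and grips with 3 to 60 N. Pads are 16 mm wide; open, the fingers measure 119 mm over their backs; the gripper's body (75 mm by 177 mm) begins 78 mm behind the grasp point.
Start: joints at [-1.394, 0.087, 1.371, -0, 1.684, -0.103], TCP at [0.152, -0.529, 0.206] pointing down, gripper open.
Joint ranges: [-3.1, 3.1], [-0.76, 2.03], [0.27, 2.55], [-1.08, 4.22], [0.17, 2.65], [-2.57, 2.57]. Speed limits (rad/s): [2.79, 2.79, 3.14, 3.14, 3.14, 3.14].

## Interface

Orientations are given as [roll, pitch, yaw] about the fixed x, y, z axes, in that order (R = Rz(yaw) Ry(pitch) Rx(roll)).
In Python, from bench import get_obs, snapshot, close_job gives the robot as it stands. The module is installed in compiled form; this text tells all that it offers.
- The arm moves only by the tool drive_tool, never from a script. Its argument "commands" is a list of rows, each a list of 6 numbers: the shift along the tool's x, y, z in units of 0.04 m (1.0 is 0.04 m), then the turn, a rotation vector about the tool's x, y, z in units of 0.1 rad (1.0 is 0.1 rad). In form: [[dx, dy, dz, wx, wy, wz], ...]. A call has 1 to 20 rows; each row shifts and turns the commanded pose from where the row before left it, along the tool's axes as they then stand; what a row does not reach is not made up. A row lasts 1/8 s, in which the tool goes at most 62.5 mm and 10.7 degrees, less where a joint would pass 70% of its speed; a pose out of reach is approached as far as the arm can. A call with a number of a shift or a turn outside -1 to 1 is refused whole. A call with a gripper value outside its range is refused whole. "gripper" is the closure, from 0 (fully open) to 1 (shut), set as the call begins (left out, the last holds). The fingers move at their own pace and stop on an object; the grip force is fixed at half the most. Time passes only in rows, so rows that do not move let the fingers close. It gives the time, the measured TCP pose, the force, the opening and the grip force at its end, in the units of the state.
- get_obs(): the state, without advancing time (a new reading comes with each control period).
- snapshot(name): name is "scene" or "top" or "wrist"; returns a dict with "image" (384x512x3 uint8, blue, green, red), "range_z" (384x512 float32, m along the optical axis (not along the pixel's ray), 0 where there is no reading), "fx", "fy", "cx", "cy" (pixels), "rvec" (rotation vector, rad) and "tvec" (3), from world to camera coordinates, as OpenCV has them. Camera axes: x right, y down, z forward; pixel columns grow to the right and rows downward; lengths in m; the calibration is good to about 2 mm. A picture is of the moment at which its call begins.
- close_job(): hands the job in; it is judged then, once.
The state is a dict: "time": time; "joint_positions": joint angles; "qvel": joint speeds; "joint_torque": joint torques, N m; "tool_pos": TCP position; "ee_rot": TCP orientation; "wrist_force": force on the tool from outside, world axes, zero at the start; "wrist_torque": the same for the moment, N m; "width": finger opening in m; "finger_force": force on a finger pad.
Only numpy, scipy, OpenCV 4.12 (cv2) and the standard library are available. Lean on these libraries where they do the work, as an engineer would, in place of code of your own. Each camera call takes 0.05 s, during which the arm holds its last target. There are 200 camera calls.

## Task

Scan the metal tube block while it still waits in front of the scanner: squeeze the scanner's orange trigger fully and let it spring back. Then pick the block up by its red handle, set it down flat on the reader's plate and press it into the corner, one long side flush against the blue fence and one end flush against the yellow fence, and finish while holding it there, still pressed firmly against both fences. Leave everything else on the bench as it is.

Things in the scene. Friction and masses are not known exactly. Their poses are not given: they have to be found in the camera images.
- tube_block: aluminium tube block 60 (its x) x 90 (its y) x 40 mm tall, about 0.45 kg, dark wells on top, with a red lifting handle rising from the middle of its top: 16 mm thick (x), 50 mm long (y), 36 mm tall, its top 76 mm above the block's underside; code on its flat sides. Half-turn symmetric. Origin: centre of the underside, z up. Starts on the scan stand's base before the scanner
- stand: fixed scan stand: grey base plate 250 x 160 mm, top at z 6 mm, with a pistol scanner held on its side. White head (centre x 65, y 48, z 80 mm; 110 x 55 x 48 mm) looks along the stand's -x over the block; grey grip along y (x 70 to 96, y -80 to 20, z 65 to 95 mm), orange trigger on its -x side. Origin: underside, z up
- grip_pinch (a point): centre of the grip, in the stand's frame at x 83, y -28, z 80 mm. Pinch here from above with the fingers closing along the stand's x: here the trigger's front face stands 35 mm before this point (-x side) at rest and 23 mm when fully squeezed, the grip's back face 13 mm behind it
- trigger (a joint): orange trigger blade, 52 mm long, 24 mm tall (z 68 to 92 mm), 8 mm thick; hinge axis vertical at the stand's x 64, y 14 mm, blade running to -y and leaning out to -x at rest; spring, about 1.5 N at rest and 5.5 N fully squeezed at the pinch point; 0 released, 0.28 rad fully squeezed
- dock: fixed block reader: aluminium plate with its top at z 10 mm, x -90 to 60, y -120 to 120 mm in its frame; white housing 30 mm tall behind it (x 60 to 140 mm). The fences stand on the plate and meet in a corner at +x, +y. The plate is not slippery: pressed down on it, the block can stick short of a fence. Origin: underside, z up
- fence_long: blue fence along the reader's y, 200 mm long, 10 mm thick, 34 mm tall above the plate; origin under its middle; its inner face (towards -x) lies at the reader's x = 50 mm, from y -90 to 110 mm
- fence_short: yellow fence along the reader's x, 100 mm long, 10 mm thick, 34 mm tall above the plate; origin under its middle; its inner face (towards -y) lies at the reader's y = 100 mm, from x -50 to 50 mm
- corner (a point): point on the plate where the inner faces of both fences meet: the reader's x 50, y 100, z 10 mm. The seated block's origin lies 30 mm before it in the reader's x and 45 mm before it in y
- petri_dish: closed clear petri dish, 56 mm across, 14 mm tall, lying on the reader's plate away from the corner; bystander. Origin: centre of the underside
- bottle: clear bottle with blue cap, 66 mm across, 120 mm tall; bystander. Origin: centre of the underside
- amber_bottle: amber bottle with black cap, 60 mm across, 110 mm tall; bystander. Origin: centre of the underside
- beaker: glass beaker, 72 mm across, 90 mm tall; bystander. Origin: centre of the underside
- tip_box: blue pipette tip box, 85 x 120 x 55 mm; bystander. Origin: centre of the underside
- tube_rack: green rack of capped tubes, 60 x 150 mm, 59 mm tall; bystander. Origin: centre of the underside
- marker: white marker pen with green cap, 130 mm long, 13 mm thick, lying flat; bystander. Origin: centre of the underside
There are look-alikes about, which are no part of the job. Leave any green, pink or turquoise look-alike of the tube_block alone.

How it is judged:
By the outcome, as a careful person would: the job done as asked, in the order asked, and still so for the second after the job is handed in, while the arm keeps its last pose, push and grip.
It also fails if it takes over 54 s, if anything falls off the work surface, if the arm or the gripper's body presses on something with over 40 N, if the wrist force passes 120 N, or if a joint passes its speed limit or range.

## Working session

There is one attempt and no reset: what is moved stays moved. The work goes in short steps, Python scripts to look and compute and a tool call to move; the robot and the scene stay as the last step left them, time stands still between calls to the robot, and variables do not carry over. Pictures are saved under pics/ and viewed, at most 10 in all, crops included, and the job is handed in when it is done.

Besides the shell and the picture viewer there is one more tool, called after "Emit:" in YAML: its name, and indented under it one key for each argument. drive_tool: Moves the arm, as the interface text tells. Its arguments: {"type":"object","properties":{"commands":{"type":"array"},"gripper":{"type":"number"}},"required":["commands"]}

```bash
mkdir -p pics
cat > h.py <<'E'
import numpy as np, cv2
from bench import get_obs, snapshot, close_job
def save(s,n): np.savez('%s.npz'%n,**s); cv2.imwrite('pics/%s.png'%n,s['image'])
def world(s):
    R=cv2.Rodrigues(np.array(s['rvec'],float))[0]; t=np.array(s['tvec'],float).ravel()
    z=s['range_z']; v,u=np.mgrid[:z.shape[0],:z.shape[1]]
    P=np.stack([(u-s['cx'])/s['fx']*z,(v-s['cy'])/s['fy']*z,z],-1)
    return (P-t)@R
def obs():
    o=get_obs(); print({k:np.round(o[k],3).tolist() for k in o})
E
python3 - <<'E'
from h import *
for n in ('top','scene'):
    s=snapshot(n); save(s,n+'0')
    print(n,s['fx'],s['cx'],s['cy'],s['rvec'],s['tvec'])
obs()
t=cv2.imread('pics/top0.png'); cv2.imwrite('pics/top0b.png',cv2.resize(t,(800,600),interpolation=cv2.INTER_CUBIC))
E
```

```text
top 431.4850339797416 262.305347847783 189.90966302880946 [ 2.20639835 -2.17244361  0.07002378] [0.01187019 0.54132132 1.32311234]
scene 436.9923721652492 254.16470945359544 188.19426034281807 [ 2.03502227  0.98259344 -0.4886973 ] [-0.34318481 -0.18759916  1.89470016]
{'time': 0.1, 'joint_positions': [-1.394, 0.088, 1.372, 0.0, 1.684, -0.103], 'qvel': [-0.002, 0.0, -0.004, -0.002, 0.001, -0.001], 'joint_torque': [0.002, -34.125, -30.33, 0.072, 0.03, -0.0], 'tool_pos': [0.152, -0.528, 0.204], 'ee_rot': [-3.14, -0.0, 0.28], 'wrist_force': [-1.405, 0.833, -0.272], 'wrist_torque': [0.015, 0.025, -0.017], 'finger_force': 0.0, 'width': 0.094}
```

View pics/top0b.png

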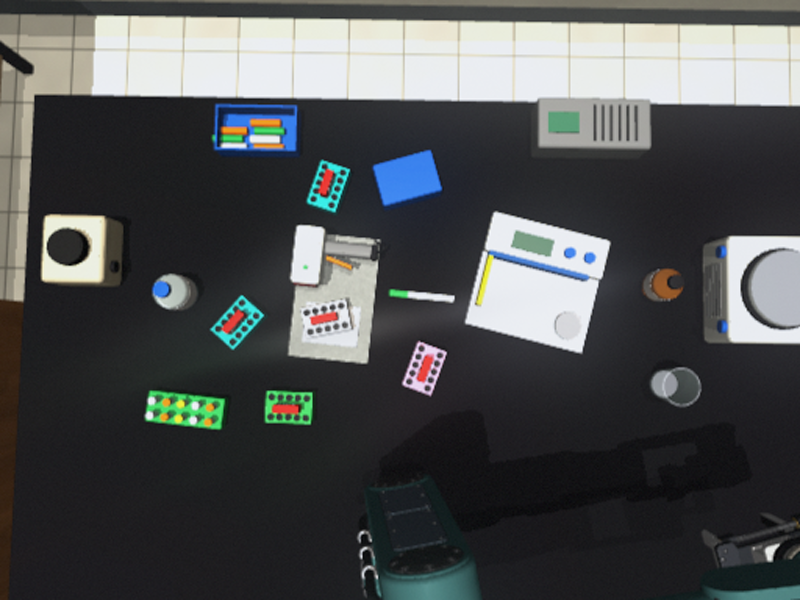

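View pics/scene0.png

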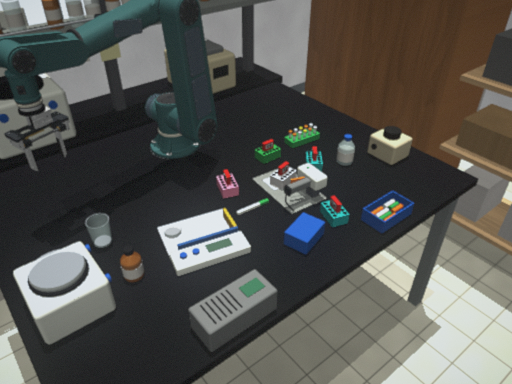

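The top view (800x600) shows the white block at about (327,319) on the stand (head 308,255; grip 350,248; trigger 338,263). The dock's corner is near (490,255), with the yellow fence at (485,280), the blue fence at (540,265) and the petri dish at (567,325). I'll measure them with range data next.

Run:
```python
from h import *
s=dict(np.load('top0.npz')); W=world(s); im=s['image']
def at(u,v): u,v=int(u/1.5625),int(v/1.5625); return np.median(W[v-1:v+2,u-1:u+2].reshape(-1,3),0).round(4)
for n,u,v in [('table',420,330),('base',310,350),('blockhandle',325,319),('head',308,255),('grip',350,248),('plate',530,300),('dish',567,325),('housing',560,235),('blue',540,265),('yellow',485,280),('marker',430,296)]: print(n,at(u,v))
v,u=np.mgrid[:384,:512]; U=u*1.5625;V=v*1.5625
def rect(n,box,zlo,zhi,extra=None):
    m=(U>box[0])&(U<box[2])&(V>box[1])&(V<box[3])&(W[...,2]>zlo)&(W[...,2]<zhi)
    if extra is not None: m&=extra
    p=W[m][:,:2]; r=cv2.minAreaRect((p*1000).astype(np.float32))
    print(n,len(p),'c',np.round(r[0],1),'size',np.round(r[1],1),'ang',round(r[2],2),'z',np.median(W[m][:,2]).round(4)); print(cv2.boxPoints(r).round(1).tolist())
rect('base',(280,215,390,370),.003,.0085)
rect('blocktop',(295,290,360,345),.040,.052)
hsv=cv2.cvtColor(im,cv2.COLOR_BGR2HSV); h,S,Vv=cv2.split(hsv)
red=((h<8)|(h>172))&(S>150)&(Vv>100)
rect('handle',(295,290,360,345),.06,.1,red)
rect('head',(280,215,340,295),.09,.12)
rect('grip',(325,230,390,262),.085,.1)
rect('dock plate',(460,205,615,360),.006,.014)
rect('housing',(460,205,615,290),.025,.036)
rect('yellow',(460,205,615,360),.02,.06,(h>20)&(h<35)&(S>150)&(Vv>100))
rect('blue',(485,245,595,285),.037,.06,(h>95)&(h<125)&(S>120))
rect('orange',(320,250,360,275),.06,.1,(h>8)&(h<22)&(S>150))
rect('dish',(540,300,590,350),.018,.03)
```

```text
table [ 0.4762  0.0013 -0.0006]
base [0.4322 0.2194 0.0059]
blockhandle [0.4929 0.1797 0.0812]
head [0.6112 0.2122 0.1037]
grip [0.6284 0.1345 0.0954]
plate [ 0.5387 -0.2193  0.0094]
dish [ 0.4896 -0.2875  0.0227]
housing [ 0.6695 -0.2739  0.03  ]
blue [ 0.6075 -0.2316  0.0423]
yellow [ 0.5753 -0.1245  0.0438]
marker [ 0.5448 -0.0193  0.0128]
base 1999 c [549.9 171. ] size [308.6 217.8] ang 1.0 z 0.0055
[[393.70001220703125, 277.20001220703125], [397.5, 59.400001525878906], [706.0999755859375, 64.80000305175781], [702.2999877929688, 282.6000061035156]]
blocktop 469 c [496.3 183.5] size [59.9 90.4] ang 12.81 z 0.0458
[[457.1000061035156, 221.0], [477.20001220703125, 132.8000030517578], [535.5999755859375, 146.0], [515.5, 234.1999969482422]]
handle 68 c [494.8 183.7] size [12.6 48.3] ang 12.57 z 0.0817
[[483.3999938964844, 206.0], [494.0, 158.8000030517578], [506.20001220703125, 161.5], [495.70001220703125, 208.6999969482422]]
head 807 c [612.3 197.7] size [ 88.  113.8] ang 85.27 z 0.1026
[[551.9000244140625, 158.5], [665.4000244140625, 149.10000610351562], [672.5999755859375, 236.8000
[... 779 characters left out ...]
015258789], [621.0, -139.3000030517578], [623.0999755859375, -131.0], [530.5999755859375, -106.69999694824219]]
blue 198 c [ 625.7 -236.5] size [203.4  52.3] ang 77.68 z 0.0431
[[578.5, -330.29998779296875], [629.5999755859375, -341.5], [673.0, -142.6999969482422], [621.9000244140625, -131.60000610351562]]
orange 43 c [600.6 156. ] size [48.7  6.6] ang 69.21 z 0.091
[[588.9000244140625, 134.39999389648438], [595.0, 132.0], [612.2999877929688, 177.60000610351562], [606.2000122070312, 179.89999389648438]]
dish 254 c [ 491.3 -292.7] size [52.6 53.3] ang 0.96 z 0.0238
[[464.5, -266.5], [465.3999938964844, -319.79998779296875], [518.0, -318.8999938964844], [517.0999755859375, -265.6000061035156]]
```

Run:
```python
from h import *
s=dict(np.load('top0.npz')); W=world(s); im=s['image']
v,u=np.mgrid[:384,:512]; U=u*1.5625;V=v*1.5625
h,S,Vv=cv2.split(cv2.cvtColor(im,cv2.COLOR_BGR2HSV))
def rect(n,box,zlo,zhi,extra=None,op=1):
    m=(U>box[0])&(U<box[2])&(V>box[1])&(V<box[3])&(W[...,2]>zlo)&(W[...,2]<zhi)
    if extra is not None: m&=extra
    m=m.astype(np.uint8)
    if op: m=cv2.morphologyEx(m,cv2.MORPH_OPEN,np.ones((3,3)))
    k,l,st,_=cv2.connectedComponentsWithStats(m); i=1+st[1:,4].argmax(); m=l==i
    p=W[m][:,:2]; r=cv2.minAreaRect((p*1000).astype(np.float32))
    print(n,len(p),'c',np.round(r[0],1),'size',np.round(r[1],1),'ang',round(r[2],2),'z',np.median(W[m][:,2]).round(4)); print(cv2.boxPoints(r).round(1).tolist())
rect('base',(280,215,390,370),.003,.0085,Vv>70)
rect('head',(280,215,340,295),.098,.112)
rect('grip',(325,230,390,262),.085,.1)
rect('dock plate',(460,205,615,360),.007,.013,Vv>120)
rect('housing',(460,205,615,290),.027,.033,Vv>120)
rect('blue',(485,245,595,285),.037,.06,(h>95)&(h<125)&(S>120),0)
cv2.imwrite('pics/crop1.png',cv2.resize(im[135:240,180:250],(533,800))[:600] if 0 else cv2.resize(im[140:240,180:400],(792,360),interpolation=cv2.INTER_CUBIC))
```

```text
base 32 c [547.3 127.7] size [12.8 33.3] ang 51.65 z 0.0058
[[530.2999877929688, 133.0], [556.4000244140625, 112.4000015258789], [564.2999877929688, 122.4000015258789], [538.2000122070312, 143.10000610351562]]
head 606 c [614.4 213.4] size [ 53.5 106.8] ang 85.09 z 0.1035
[[558.9000244140625, 191.3000030517578], [665.2999877929688, 182.10000610351562], [669.9000244140625, 235.39999389648438], [563.5, 244.60000610351562]]
grip 295 c [625.4 132.2] size [96.6 27.3] ang 85.13 z 0.0939
[[607.7000122070312, 85.30000305175781], [634.9000244140625, 83.0], [643.0, 179.1999969482422], [615.9000244140625, 181.5]]
dock plate 57 c [ 506.4 -249.1] size [21.9 34.7] ang 0.53 z 0.01
[[495.29998779296875, -231.8000030517578], [495.6000061035156, -266.5], [517.5, -266.29998779296875], [517.2000122070312, -231.60000610351562]]
housing 44 c [ 678.5 -211. ] size [28.5 21.9] ang 3.81 z 0.0293
[[663.5999755859375, -201.0], [665.0, -222.89999389648438], [693.5, -221.0], [692.0, -199.10000610351562]]
blue 162 c [ 607.1 -228.3] size [195.4   8.4] ang 76.32 z 0.0436
[[579.9000244140625, -322.20001220703125], [588.0999755859375, -324.20001220703125], [634.2999877929688, -134.39999389648438], [626.0999755859375, -132.39999389648438]]
```

View pics/crop1.png

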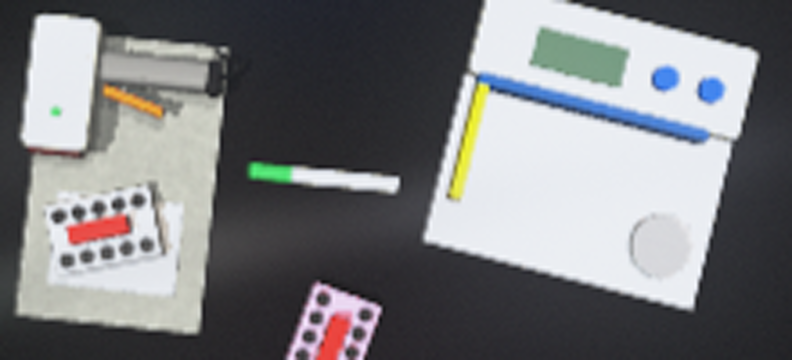

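The crop is sharp. The stand's yaw is about -4.9° and the dock's about -13.7°, and the sizes match the given ones. I'll turn the tool first, then look at the dock on the way over.

Emit:
drive_tool:
  commands:
    - [0,0,-0.3,0,0,-1]
    - [0,0,-0.3,0,0,-1]
    - [0,0,-0.3,0,0,-1]
    - [0,0,-0.3,0,0,-1]
    - [0,0,-0.3,0,0,-1]
    - [0,0,0,0,0,-1]
    - [0,0,0,0,0,-1]
    - [0,0,0,0,0,-1]
    - [0,0,0,0,0,-1]
    - [0,0,0,0,0,-1]
    - [0,0,0,0,0,-1]
    - [0,0,0,0,0,-1]
  gripper: 0

```text
time: 1.6
tool_pos: [0.1518, -0.5284, 0.2648]
ee_rot: [-3.141, -0.001, 1.483]
wrist_force: [0.4, -0.9, 0.2]
width: 0.094
finger_force: 0.0
```

Emit:
drive_tool:
  commands:
    - [0.93,0.83,0,0,0,0]
    - [0.93,0.83,0,0,0,0]
    - [0.93,0.83,0,0,0,0]
    - [0.93,0.83,0,0,0,0]
    - [0.93,0.83,0,0,0,0]
    - [0.93,0.83,0,0,0,0]
    - [0.93,0.83,0,0,0,0]
    - [0.93,0.83,0,0,0,0]
    - [0.93,0.83,0,0,0,0]
    - [0,0,0,0,0,0]
    - [0,0,0,0,0,0]

```text
time: 2.98
tool_pos: [0.4795, -0.2224, 0.265]
ee_rot: [-3.14, 0.0, 1.48]
wrist_force: [0.5, -0.7, 0.8]
width: 0.0941
finger_force: 0.0
```

Run:
```python
from h import *
s=snapshot('wrist'); save(s,'w1'); obs(); print(s['fx'],s['rvec'],s['tvec'])
```

```text
{'time': 3.025, 'joint_positions': [-0.542, 0.036, 1.308, -0.001, 1.799, -0.451], 'qvel': [-0.016, -0.005, -0.001, 0.004, -0.003, 0.002], 'joint_torque': [0.573, -31.676, -30.306, 0.094, 0.046, -0.002], 'tool_pos': [0.479, -0.223, 0.265], 'ee_rot': [-3.141, 0.0, 1.479], 'wrist_force': [-0.299, -0.334, 0.262], 'wrist_torque': [-0.028, -0.088, -0.001], 'finger_force': 0.0, 'width': 0.094}
333.0933818468059 [-2.87201812  0.12967332  0.01956533] [-0.49752944 -0.21488214  0.4012817 ]
```

View pics/w1.png

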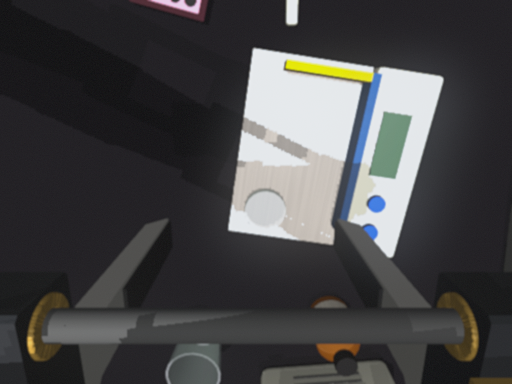

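The wrist view shows the whole dock, with the yellow fence at (330,70), the blue fence at (360,150) and the corner near (372,78). I'll fit the fence lines.

```bash
cat > fence.py <<'E'
from h import *
def fence(s,box=(220,40,450,260)):
    W=world(s); h,S,V=cv2.split(cv2.cvtColor(s['image'],cv2.COLOR_BGR2HSV))
    v,u=np.mgrid[:384,:512]; b=(u>box[0])&(u<box[2])&(v>box[1])&(v<box[3])
    for n,lo,hi in (('yellow',20,35),('blue',95,125)):
        m=b&(h>lo)&(h<hi)&(S>120)&(W[...,2]>.040)&(W[...,2]<.048)
        k,l,st,_=cv2.connectedComponentsWithStats(m.astype(np.uint8)); m=l==1+st[1:,4].argmax()
        p=(W[m][:,:2]*1000).astype(np.float32); r=cv2.minAreaRect(p); f=cv2.fitLine(p,cv2.DIST_HUBER,0,.01,.01).ravel()
        print(n,len(p),np.round(r[0],1),np.round(r[1],1),'line',f.round(4),'z',np.median(W[m][:,2]).round(4)); print(cv2.boxPoints(r).round(1).tolist())
E
python3 - <<'E'
from fence import *
s=dict(np.load('w1.npz')); fence(s)
W=world(s)
for u,v in [(300,100),(395,90),(265,205)]: print(W[v,u].round(4))
m=(W[...,2]>.008)&(W[...,2]<.0125); print(m.sum(),np.median(W[m],0))
E
```

```text
yellow 747 [ 575.6 -125. ] [ 9.1 99.1] line [ 9.714000e-01 -2.376000e-01  5.752500e+02 -1.250638e+02] z 0.0427
[[526.2999877929688, -117.80000305175781], [622.7000122070312, -141.10000610351562], [624.7999877929688, -132.3000030517578], [528.4000244140625, -108.9000015258789]]
blue 967 [ 608.9 -219.2] [176.9   9.5] line [ 2.322000e-01  9.727000e-01  6.110586e+02 -2.109004e+02] z 0.0427
[[583.0999755859375, -304.0], [592.4000244140625, -306.29998779296875], [634.5999755859375, -134.5], [625.2999877929688, -132.1999969482422]]
[ 0.5456 -0.1554  0.0097]
[ 0.6564 -0.1537  0.0289]
[ 0.4905 -0.2856  0.0227]
14616 [ 0.53730393 -0.20708823  0.00895306]
```

Emit:
drive_tool:
  commands:
    - [0.95,0.25,0,0,0,0]
    - [0.95,0.25,0,0,0,0]
    - [0.95,0.25,0,0,0,0]
    - [0.95,0.25,0,0,0,0]
    - [0.95,0.25,0,0,0,0]
    - [0.95,0.25,0,0,0,-0.05]
    - [0,0,0,0,0,0]
    - [0,0,0,0,0,0]

```text
time: 4.03
tool_pos: [0.56, -0.0023, 0.2655]
ee_rot: [-3.141, 0.001, 1.483]
wrist_force: [-0.1, 0.5, 0.4]
width: 0.094
finger_force: 0.0
```

Run:
```python
from h import *
s=snapshot('wrist'); save(s,'w2'); obs()
```

```text
{'time': 4.075, 'joint_positions': [-0.105, 0.106, 1.232, -0.001, 1.803, -0.017], 'qvel': [-0.004, -0.002, 0.001, 0.004, -0.002, 0.003], 'joint_torque': [0.422, -34.775, -30.343, 0.096, 0.015, -0.004], 'tool_pos': [0.56, -0.003, 0.266], 'ee_rot': [3.142, 0.001, 1.482], 'wrist_force': [0.353, -1.345, 0.378], 'wrist_torque': [-0.033, -0.049, 0.0], 'finger_force': 0.0, 'width': 0.094}
```

View pics/w2.png

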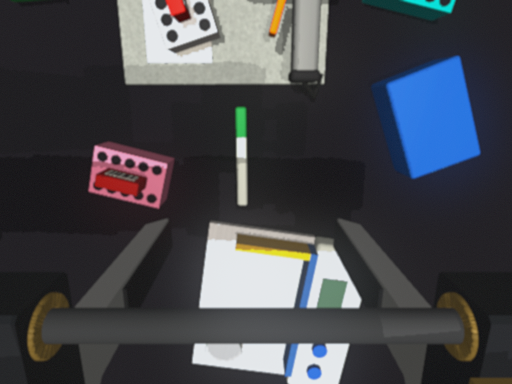

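The wrist view shows the grip at (307,40), the trigger tip at (277,20) and the near edge of the stand's base along row 83, from column 125 to 326.

Run:
```python
from h import *
s=dict(np.load('w2.npz')); W=world(s)
h,S,V=cv2.split(cv2.cvtColor(s['image'],cv2.COLOR_BGR2HSV))
v,u=np.mgrid[:384,:512]
def R(n,m):
    k,l,st,_=cv2.connectedComponentsWithStats(m.astype(np.uint8)); m=l==1+st[1:,4].argmax()
    r=cv2.minAreaRect((W[m][:,:2]*1000).astype(np.float32)); print(n,m.sum(),np.round(r[0],1),np.round(r[1],1),round(r[2],2),np.median(W[m][:,2]).round(4),cv2.boxPoints(r).round(1).tolist())
R('grip',(v<85)&(u>280)&(u<330)&(W[...,2]>.08)&(W[...,2]<.1))
R('orange',(v<60)&(u>260)&(u<300)&(h>8)&(h<22)&(S>150)&(W[...,2]>.086))
R('base',(v<90)&(u>110)&(u<335)&(W[...,2]>.003)&(W[...,2]<.009)&(V>70))
```

```text
grip 2258 [624.9 121.5] [77.2 30.2] 83.36 0.0935 [[605.4000244140625, 84.9000015258789], [635.4000244140625, 81.4000015258789], [644.2999877929688, 158.0], [614.4000244140625, 161.5]]
orange 252 [586.5 116.8] [93.1  7.9] 70.24 0.0908 [[567.0999755859375, 74.30000305175781], [574.5, 71.69999694824219], [605.9000244140625, 159.3000030517578], [598.5, 162.0]]
base 10987 [517.9 142.1] [ 94.2 211.5] 85.0 0.0049 [[408.5, 104.4000015258789], [619.2000122070312, 85.9000015258789], [627.4000244140625, 179.6999969482422], [416.70001220703125, 198.1999969482422]]
```

Emit:
drive_tool:
  commands:
    - [0.9,0.3,0,0,0,0]
    - [0.9,0.3,0,0,0,0]
    - [0.9,0.3,0,0,0,0]
    - [0.88,0.3,0,0,0,0]
    - [0,0,0,0,0,0]
    - [0,0,1,0,0,0]
    - [0,0,1,0,0,0]
    - [0,0,1,0,0,0]
    - [0,0,0.6,0,0,0]
    - [0,0,0.5,0,0,0]
    - [0,0,0.5,0,0,0]
    - [0,0,0.5,0,0,0]
    - [0,0,0,0,0,0]
    - [0,0,0,0,0,0]

```text
time: 5.82
tool_pos: [0.621, 0.1379, 0.0621]
ee_rot: [3.14, -0.0, 1.485]
wrist_force: [-0.2, 0.5, -0.0]
width: 0.0939
finger_force: 0.0
```

Run:
```python
from h import *
s=snapshot('wrist'); save(s,'w3'); s=snapshot('scene'); save(s,'s3')
t=cv2.resize(s['image'][140:230,230:350],(800,600),interpolation=cv2.INTER_CUBIC)
w=cv2.imread('pics/w3.png'); cv2.imwrite('pics/m3.png',np.hstack([cv2.resize(t,(400,300)),cv2.resize(w,(400,300))]))
```

```text
(no output)
```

View pics/m3.png

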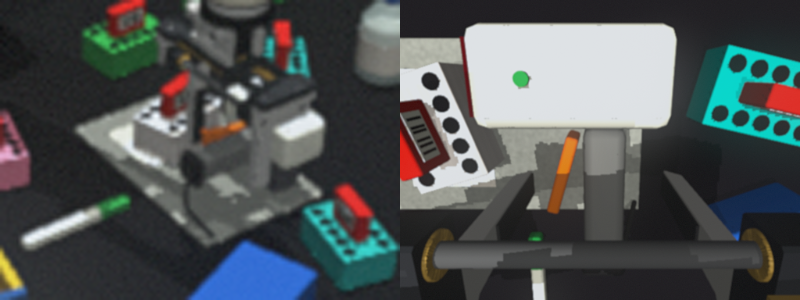

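The fingers straddle the trigger and grip, clear of the head. Now to squeeze.

Emit:
drive_tool:
  commands:
    - [-0.05,0,0.02,0,0,0]
    - [0,0,0,0,0,0]
    - [0,0,0,0,0,0]
    - [0,0,0,0,0,0]
    - [0,0,0,0,0,0]
    - [0,0,0,0,0,0]
    - [0,0,0,0,0,0]
    - [0,0,0,0,0,0]
  gripper: 1

```text
time: 6.92
tool_pos: [0.6203, 0.1349, 0.06]
ee_rot: [-3.141, 0.002, 1.485]
wrist_force: [-0.4, -5.7, -2.1]
width: 0.035
finger_force: 30.0
```

Emit:
drive_tool:
  commands:
    - [0,0,0,0,0,0]
    - [0,0,0,0,0,0]
    - [0,0,0,0,0,0]
    - [0,0,0,0,0,0]

```text
time: 7.42
tool_pos: [0.6202, 0.1349, 0.06]
ee_rot: [-3.141, 0.002, 1.485]
wrist_force: [0.4, -5.3, -3.7]
width: 0.035
finger_force: 30.0
```

Width is 35 mm at 30 N, so the trigger is fully squeezed. I'll release it, check that it springs back, and then rise.

Emit:
drive_tool:
  commands:
    - [0,0,0,0,0,0]
    - [0,0,0,0,0,0]
    - [0,0,0,0,0,0]
    - [0,0,0,0,0,0]
    - [0,0,0,0,0,0]
    - [0,0,0,0,0,0]
    - [0,0,0,0,0,0]
  gripper: 0

```text
time: 8.3
tool_pos: [0.6206, 0.1357, 0.0608]
ee_rot: [3.141, 0.0, 1.485]
wrist_force: [0.3, -1.0, -0.3]
width: 0.0934
finger_force: 0.0
```

Emit:
drive_tool:
  commands:
    - [0,0,-0.5,0,0,0]
    - [0,0,-1,0,0,0]
    - [0,0,-1,0,0,0]
    - [0,0,-1,0,0,0]
    - [0,0,-0.5,0,0,0]
    - [0,0,0,0,0,0]

```text
time: 9.05
tool_pos: [0.6216, 0.136, 0.225]
ee_rot: [3.134, -0.001, 1.485]
wrist_force: [0.8, -0.1, 0.9]
width: 0.0939
finger_force: 0.0
```

Run:
```python
from h import *
s=snapshot('wrist'); save(s,'w4')
W=world(s); h,S,V=cv2.split(cv2.cvtColor(s['image'],cv2.COLOR_BGR2HSV)); v,u=np.mgrid[:384,:512]
def R(n,m):
    k,l,st,_=cv2.connectedComponentsWithStats(m.astype(np.uint8)); m=l==1+st[1:,4].argmax()
    r=cv2.minAreaRect((W[m][:,:2]*1000).astype(np.float32)); print(n,m.sum(),np.round(r[0],1),np.round(r[1],1),round(r[2],2),np.median(W[m][:,2]).round(4),'px',u[m].mean().round(),v[m].mean().round())
xy=(W[...,0]>.43)&(W[...,0]<.56)&(W[...,1]>.11)&(W[...,1]<.25)
R('blocktop',xy&(W[...,2]>.040)&(W[...,2]<.050))
R('handle',xy&(W[...,2]>.077)&(W[...,2]<.088))
R('orange',(h>8)&(h<22)&(S>150)&(W[...,2]>.086)&(W[...,2]<.096)&(W[...,0]>.55)&(W[...,0]<.65))
t=np.load('top0.npz'); s=snapshot('top'); save(s,'top4')
```

```text
blocktop 3458 [495.6 184. ] [60.6 90.1] 12.34 0.0449 px 133.0 132.0
handle 895 [495.8 184. ] [16.4 49.7] 12.74 0.0806 px 117.0 139.0
orange 364 [601.  156.8] [50.9  7. ] 69.46 0.0906 px 228.0 159.0
```

View pics/w4.png

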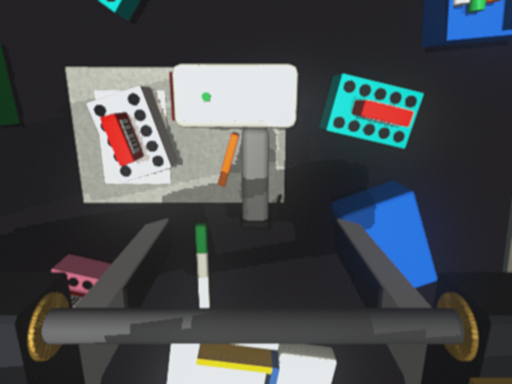

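The trigger has sprung back to the same angle as before the squeeze. The block reads (0.4957, 0.1840) at 12.6°, its handle is about (122,139) in the image, and it has not moved. Next I approach its handle with the gripper half closed.

Emit:
drive_tool:
  commands:
    - [0,0,0,0,0,-0.765]
    - [0,0,0,0,0,-0.765]
    - [0,0,0,0,0,-0.765]
    - [0,0,0,0,0,-0.765]
    - [0.464,-0.7,0,0,0,0]
    - [0.464,-0.7,0,0,0,0]
    - [0.464,-0.7,0,0,0,0]
    - [0.464,-0.7,0,0,0,0]
    - [0,0,0,0,0,0]
    - [0,0,1,0,0,0]
    - [0,0,1,0,0,0]
    - [0,0,0.5,0,0,0]
    - [0,0,0,0,0,0]
  gripper: 0.5

```text
time: 10.78
tool_pos: [0.4936, 0.1828, 0.1173]
ee_rot: [-3.135, 0.001, 1.79]
wrist_force: [-0.0, 0.1, 0.4]
width: 0.047
finger_force: 0.0
```

Emit:
drive_tool:
  commands:
    - [0.02,0.06,0.5,0,0,0]
    - [0,0,0.5,0,0,0]
    - [0,0,0.4,0,0,0]
    - [0,0,0.23,0,0,0]
    - [0,0,0,0,0,0]
    - [0,0,0,0,0,0]

```text
time: 11.52
tool_pos: [0.4976, 0.1852, 0.0563]
ee_rot: [3.14, 0.0, 1.791]
wrist_force: [1.1, -0.4, -1.1]
width: 0.0471
finger_force: 0.0
```

Emit:
drive_tool:
  commands:
    - [0,0,0,0,0,0]
    - [0,0,0,0,0,0]
    - [0,0,0,0,0,0]
    - [0,0,0,0,0,0]
    - [0,0,0,0,0,0]
  gripper: 1

```text
time: 12.15
tool_pos: [0.4962, 0.1849, 0.0555]
ee_rot: [-3.14, 0.0, 1.791]
wrist_force: [-3.8, -0.8, 3.9]
width: 0.0159
finger_force: 30.0
```

Emit:
drive_tool:
  commands:
    - [0,0,-0.3,0,0,0]
    - [0,0,-0.5,0,0,0]
    - [0,0,-0.5,0,0,0]
    - [0,0,-1,0,0,0]
    - [0,0,-1,0,0,0]
    - [0,0,-0.7,0,0,0]
    - [0,0,0,0,0,0]

```text
time: 13.02
tool_pos: [0.4987, 0.1855, 0.2182]
ee_rot: [3.135, -0.0, 1.791]
wrist_force: [0.1, -0.3, -4.9]
width: 0.0159
finger_force: 30.0
```

Grasped (16 mm opening, 4.5 N of load). Carry it to the dock at a clear height.

Emit:
drive_tool:
  commands:
    - [0,0,0,0,0,0.914]
    - [0,0,0,0,0,0.914]
    - [0,0,0,0,0,0.914]
    - [0,0,0,0,0,0.914]
    - [0,0,0,0,0,0.914]
    - [-0.864,0.388,0,0,0,0]
    - [-0.864,0.388,0,0,0,0]
    - [-0.864,0.388,0,0,0,0]
    - [-0.864,0.388,0,0,0,0]
    - [-0.864,0.388,0,0,0,0]
    - [-0.864,0.388,0,0,0,0]
    - [-0.864,0.388,0,0,0,0]
    - [-0.864,0.388,0,0,0,0]
    - [-0.864,0.388,0,0,0,0]
    - [-0.864,0.388,0,0,0,0]
    - [0,0,0,0,0,0]
    - [0,0,0,0,0,0]

```text
time: 15.15
tool_pos: [0.566, -0.1867, 0.2132]
ee_rot: [-3.138, -0.001, 1.334]
wrist_force: [-0.3, -0.0, -4.2]
width: 0.0162
finger_force: 30.0
```

Run:
```python
from h import *
s=snapshot('wrist'); save(s,'w5'); obs()
W=world(s); v,u=np.mgrid[:384,:512]
s=snapshot('scene'); save(s,'s5'); 
cv2.imwrite('pics/m5.png',np.hstack([cv2.resize(s['image'][130:290,120:333],(400,300)),cv2.resize(cv2.imread('pics/w5.png'),(400,300))]))
```

```text
{'time': 15.2, 'joint_positions': [-0.413, 0.191, 1.238, 0.0, 1.716, -0.177], 'qvel': [0.012, -0.013, -0.008, -0.003, 0.001, -0.002], 'joint_torque': [-0.522, -40.765, -32.564, 0.025, 0.021, 0.001], 'tool_pos': [0.566, -0.186, 0.214], 'ee_rot': [-3.139, -0.001, 1.334], 'wrist_force': [-0.041, -0.405, -4.021], 'wrist_torque': [0.031, -0.128, -0.015], 'finger_force': 29.998, 'width': 0.015}
```

View pics/m5.png

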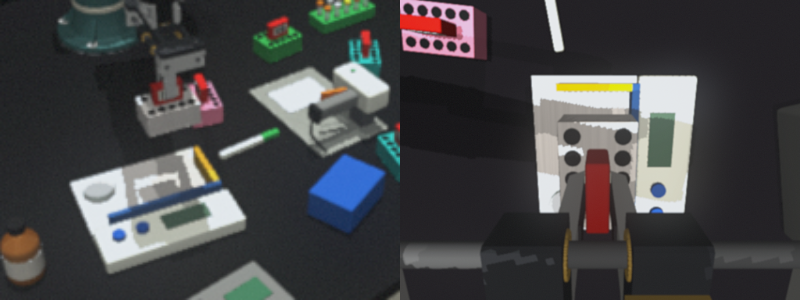

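The block hangs level with its edges parallel to the fences. Lower it close to the plate.

Emit:
drive_tool:
  commands:
    - [0,0.05,1,0,0,0]
    - [0,0,1,0,0,0]
    - [0,0,0.8,0,0,0]
    - [0,0,0.5,0,0,0]
    - [0,0,0.3,0,0,0]
    - [0,0,0.1,0,0,0]
    - [0,0,0,0,0,0]
    - [0,0,0,0,0,0]

```text
time: 16.25
tool_pos: [0.5694, -0.1881, 0.0688]
ee_rot: [3.139, 0.001, 1.334]
wrist_force: [-0.1, 0.7, -3.5]
width: 0.016
finger_force: 30.0
```

Emit:
drive_tool:
  commands:
    - [0,0,0.1,0,0,0]
    - [0,0,0.08,0,0,0]
    - [0.13,0.11,0,0,0,0]
    - [0.13,0.11,0,0,0,0]
    - [0,0,0,0,0,0]
    - [0,0,0,0,0,0]

```text
time: 17.0
tool_pos: [0.5797, -0.1796, 0.0602]
ee_rot: [-3.141, 0.0, 1.334]
wrist_force: [0.1, -0.2, -4.9]
width: 0.0157
finger_force: 30.0
```

Emit:
drive_tool:
  commands:
    - [0,0.04,0,0,0,0]
    - [0,0.04,0,0,0,0]
    - [0,0,0,0,0,0]
    - [0,0,0,0,0,0]

```text
time: 17.5
tool_pos: [0.5827, -0.1806, 0.0603]
ee_rot: [3.141, 0.0, 1.334]
wrist_force: [0.5, -0.4, -3.6]
width: 0.0159
finger_force: 30.0
```

Emit:
drive_tool:
  commands:
    - [0.04,0,0,0,0,0]
    - [0.04,0,0,0,0,0]
    - [0,0,0,0,0,0]
    - [0,0,0,0,0,0]

```text
time: 18.0
tool_pos: [0.5835, -0.1775, 0.0603]
ee_rot: [3.142, 0.0, 1.334]
wrist_force: [-0.6, -0.0, -4.4]
width: 0.0156
finger_force: 30.0
```

Emit:
drive_tool:
  commands:
    - [0,0.03,0,0,0,0]
    - [0,0.03,0,0,0,0]
    - [0,0,0,0,0,0]
    - [0,0,0,0,0,0]

```text
time: 18.5
tool_pos: [0.5838, -0.1776, 0.0602]
ee_rot: [-3.137, 0.0, 1.334]
wrist_force: [-6.0, -0.1, -0.7]
width: 0.0158
finger_force: 30.0
```

Emit:
drive_tool:
  commands:
    - [0.03,0,0,0,0,0]
    - [0.03,0,0,0,0,0]
    - [0,0,0,0,0,0]
    - [0,0,0,0,0,0]

```text
time: 19.0
tool_pos: [0.5838, -0.1774, 0.0601]
ee_rot: [-3.137, 0.004, 1.333]
wrist_force: [-7.3, -3.7, -2.3]
width: 0.016
finger_force: 30.0
```

Both fences are touched. Lower it onto the plate.

Emit:
drive_tool:
  commands:
    - [0,0,0.02,0,0,0]
    - [0,0,0.02,0,0,0]
    - [0,0,0,0,0,0]
    - [0,0,0,0,0,0]

```text
time: 19.5
tool_pos: [0.5838, -0.1774, 0.0597]
ee_rot: [-3.137, 0.004, 1.333]
wrist_force: [-8.6, -3.0, 2.9]
width: 0.0161
finger_force: 30.0
```

Run:
```python
from h import *
obs()
s=snapshot('wrist'); save(s,'w6')
W=world(s); m=(W[...,2]>.045)&(W[...,2]<.056)&(W[...,0]>.53)&(W[...,0]<.62)&(W[...,1]>-.24)&(W[...,1]<-.12)
h,S,V=cv2.split(cv2.cvtColor(s['image'],cv2.COLOR_BGR2HSV)); m&=S<60
P=W[m]; A=np.c_[P[:,:2]-P[:,:2].mean(0),np.ones(len(P))]; print(len(P),P.mean(0),np.linalg.lstsq(A,P[:,2],rcond=None)[0])
```

```text
{'time': 19.5, 'joint_positions': [-0.385, 0.292, 1.425, -0.005, 1.429, -0.147], 'qvel': [-0.002, -0.0, 0.0, 0.0, -0.001, -0.0], 'joint_torque': [3.564, -40.008, -30.999, 2.243, -2.425, -0.008], 'tool_pos': [0.584, -0.177, 0.06], 'ee_rot': [-3.137, 0.004, 1.333], 'wrist_force': [-8.607, -3.0, 2.893], 'wrist_torque': [-0.665, 1.707, 0.009], 'finger_force': 30.001, 'width': 0.016}
6357 [ 0.58916284 -0.15457176  0.04902846] [-0.0053115  -0.0029018   0.04902846]
```

Emit:
drive_tool:
  commands:
    - [0.04,0,0,0,0,0]
    - [0,0.03,0,0,0,0]
    - [0.04,0,0,0,0,0]
    - [0,0,0,0,0,0]
    - [0,0,0,0,0,0]

```text
time: 20.18
tool_pos: [0.5839, -0.1773, 0.0598]
ee_rot: [-3.134, 0.01, 1.332]
wrist_force: [-13.9, -8.9, 3.6]
width: 0.0157
finger_force: 30.0
```

Run:
```python
from h import *
obs()
s=snapshot('wrist'); save(s,'w7')
h,S,V=cv2.split(cv2.cvtColor(s['image'],cv2.COLOR_BGR2HSV)); W=world(s)
def pl(n,m):
    P=W[m]; c=P.mean(0); xh=np.array([.972,-.2352]); yh=np.array([.2352,.972]); D=P[:,:2]-c[:2]
    A=np.c_[D@xh,D@yh,np.ones(len(P))]; k=np.linalg.lstsq(A,P[:,2],rcond=None)[0]; print(n,len(P),c.round(4),'slopes',k[:2].round(4),'dock xy range',(P[:,:2]@xh).min().round(4),(P[:,:2]@xh).max().round(4),(P[:,:2]@yh).min().round(4),(P[:,:2]@yh).max().round(4))
b=(W[...,0]>.53)&(W[...,0]<.63)&(W[...,1]>-.24)&(W[...,1]<-.11)
pl('block',b&(W[...,2]>.046)&(W[...,2]<.054)&(S<60))
pl('plate',(W[...,2]>.006)&(W[...,2]<.0125)&(W[...,0]>.46)&(W[...,0]<.7)&(W[...,1]>-.25)&(W[...,1]<-.09)&(V>120))
pl('yellow',(h>20)&(h<35)&(S>120)&(W[...,2]>.040)&(W[...,2]<.048))
pl('blue',(h>95)&(h<125)&(S>120)&(W[...,2]>.040)&(W[...,2]<.048)&(W[...,0]>.57)&(W[...,0]<.66)&(W[...,1]>-.3)&(W[...,1]<-.1))
ys=np.where(b)[0]
cv2.imwrite('pics/w7b.png',cv2.resize(s['image'][60:260,150:420],(800,593),interpolation=cv2.INTER_CUBIC))
```

```text
{'time': 20.175, 'joint_positions': [-0.382, 0.294, 1.422, -0.011, 1.431, -0.141], 'qvel': [-0.0, -0.0, 0.001, 0.0, -0.001, 0.001], 'joint_torque': [7.75, -39.258, -31.401, 4.316, -3.128, 0.047], 'tool_pos': [0.584, -0.177, 0.06], 'ee_rot': [-3.134, 0.01, 1.332], 'wrist_force': [-13.903, -8.857, 3.63], 'wrist_torque': [-1.442, 2.427, 0.056], 'finger_force': 30.002, 'width': 0.016}
block 6428 [ 0.5896 -0.1545  0.0491] slopes [-0.0056 -0.0049] dock xy range 0.5793 0.6396 -0.081 0.0095
plate 16440 [ 0.5217 -0.1518  0.0088] slopes [0.001  0.0008] dock xy range 0.4989 0.6497 -0.1129 0.029
yellow 2907 [ 0.5775 -0.125   0.0428] slopes [ 0.0001 -0.0102] dock xy range 0.5392 0.6391 0.0089 0.0193
blue 1542 [ 0.6213 -0.1731  0.0428] slopes [-0.016   0.0004] dock xy range 0.64 0.6488 -0.0684 0.0191
```

View pics/w7b.png

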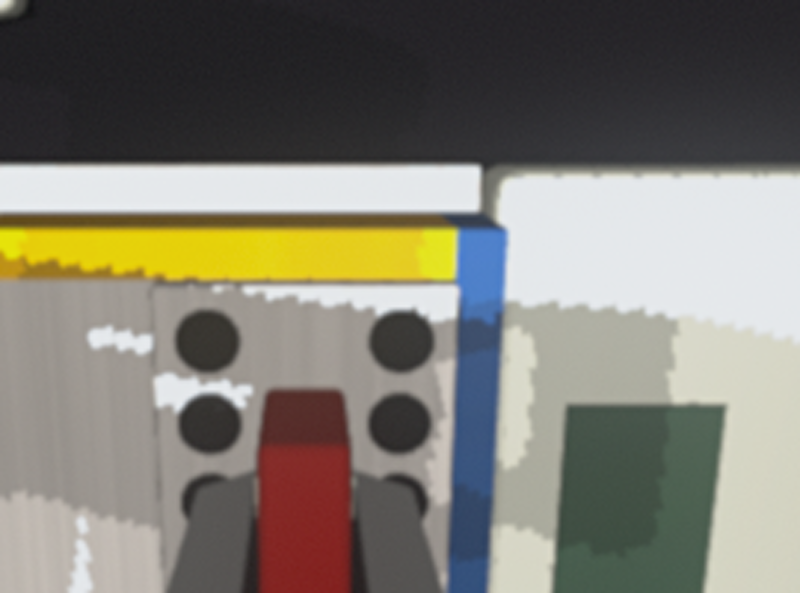

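The block looks flush at both fences; the corner is at about (458,285) in the crop. It tilts about 0.4° from being pushed at handle height, so I'll counter-rotate slightly with a touch of down-force.

Emit:
drive_tool:
  commands:
    - [0,0,0.02,-0.07,0.05,0]
    - [0,0,0.02,-0.07,0.05,0]
    - [0,0,0,0,0,0]
    - [0,0,0,0,0,0]

```text
time: 20.72
tool_pos: [0.5838, -0.1773, 0.0595]
ee_rot: [3.135, -0.0, 1.332]
wrist_force: [-13.9, -6.6, 9.3]
width: 0.0158
finger_force: 30.1
```

```bash
cat > chk.py <<'E'
from h import *
s=snapshot('wrist')
h,S,V=cv2.split(cv2.cvtColor(s['image'],cv2.COLOR_BGR2HSV)); W=world(s); xh=np.array([.972,-.2352]); yh=np.array([.2352,.972])
def pl(n,m):
    P=W[m]; c=P.mean(0); D=P[:,:2]-c[:2]
    k=np.linalg.lstsq(np.c_[D@xh,D@yh,np.ones(len(P))],P[:,2],rcond=None)[0]; print(n,len(P),c.round(4),'slopes',k[:2].round(4))
b=(W[...,0]>.53)&(W[...,0]<.63)&(W[...,1]>-.24)&(W[...,1]<-.11)
pl('block',b&(W[...,2]>.046)&(W[...,2]<.054)&(S<60))
pl('plate',(W[...,2]>.006)&(W[...,2]<.0125)&(W[...,0]>.46)&(W[...,0]<.7)&(W[...,1]>-.25)&(W[...,1]<-.09)&(V>120))
o=get_obs(); f=np.array(o['wrist_force']); print('F dock',f[:2]@xh,f[:2]@yh,f[2],o['wrist_torque'],o['ee_rot'],o['tool_pos'],o['time'])
E
python3 chk.py
```

```text
block 6352 [ 0.5894 -0.1546  0.0489] slopes [-0.0001 -0.0016]
plate 16636 [ 0.5216 -0.1518  0.0088] slopes [-0.0007  0.0005]
F dock -11.926348929743293 -10.364850309817111 9.552370424601444 [-1.42075513  3.30898295  0.04129242] [ 3.13470614e+00 -1.05090280e-04  1.33223218e+00] [ 0.5838293  -0.17727159  0.05951504] 20.775
```

Emit:
drive_tool:
  commands:
    - [0.03,0.02,0,-0.02,0.03,0]
    - [0.03,0.02,0,-0.02,0.03,0]
    - [0,0,0,0,0,0]
    - [0,0,0,0,0,0]
    - [0,0,0,0,0,0]
    - [0,0,0,0,0,0]

```text
time: 21.52
tool_pos: [0.5839, -0.1772, 0.0595]
ee_rot: [3.134, -0.002, 1.332]
wrist_force: [-20.2, -10.9, 10.9]
width: 0.0157
finger_force: 30.1
```

```bash
python3 chk.py
```

```text
block 6347 [ 0.5893 -0.1545  0.0489] slopes [-0.0002 -0.001 ]
plate 16668 [ 0.5216 -0.1516  0.0088] slopes [0.0006 0.001 ]
F dock -16.02066152235116 -15.177311240656742 11.182038103917998 [-2.14166359  4.16356212  0.05610365] [ 3.13434286e+00 -2.00195793e-03  1.33161724e+00] [ 0.58389511 -0.17720178  0.05953244] 21.575
```

The block is flat and pressed at about 15 N into both fences. Handing in.

```bash
python3 -c "
from bench import close_job
print(close_job())"
```

```text
the job is handed in; nothing more can be done
None
```

I squeezed the scanner trigger fully and it sprang back, then set the tube block flat in the reader's corner, held at about 15 N against each fence; the job was handed in at about 21.6 s and no verdict was shown.

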